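# Unlock a label roll from its post and store it in the lidded canister

### The job

Take the wound label roll off the post of its supply stand - the post's lugs lock it, so turn it until you feel it come free, then slide it straight up - and set it down, upright, on the floor of the open canister. Then put the canister's lid on so that it sits fully home and level. Drop nothing and leave the other things on the bench where they are.

Things in the scene. Friction and masses are not known exactly. Their poses are not given: they have to be found in the camera images.
- roll_center (a point): wound label roll: stiff ring 64 mm across, 55 mm high, 0.17-0.35 kg, standing around the stand's post, lower end 15 mm above the bench on the base plate; it turns by hand there. Point: on its axis (z), half-way up. Once off the post it is a plain ring to carry
- roll_tabs (a point): centre of the roll's upper end face, on its axis. The bore is 44 mm, but in the top 6 mm three flat inward tabs, 17 mm wide, 120 degrees apart, leave only a 27 mm hole with three wide gaps between the tabs. One tab lies along this frame's x
- post_top (a point): top centre of the supply stand's fixed upright post: 24 mm thick, its top 90 mm above the bench, 20 mm above the roll. Round base plate 104 mm across, 15 mm thick. The axes of this frame say nothing about the lugs. To take the roll off, lift its lower end above this point
- post_lugs (a point): point on the post's axis, 75 mm above the bench, amid three rigid lugs (120 degrees apart, 6 mm wide and thick, reaching 19 mm from the axis) 2 mm over the roll's tabs. At first they lie over the tabs and lock the roll. Turn it until they lie in the gaps (to 0.25 rad): up to 1.65 rad one way. Their direction varies and is NOT in this frame's axes: feel with light upward pulls or look
- canister_mouth (a point): centre of the mouth, at rim height, of the open round metal canister: 128 mm outside, 120 mm inside, 80 mm high, floor 6 mm thick; it is fixed to the bench
- lid_knob (a point): canister's loose lid, right way up on the bench, 0.2 kg: metal disc 134 mm across, 6 mm thick; under it a locating plug 112 mm across, 8 mm deep; on it an upright round knob 24 mm thick, 34 mm high. Point: half-way up the knob, 23 mm above the disc's underside (which rests on the rim when seated), 31 mm above the plug's lower face; z is its axis
- flat_roll: bystander: flat ring of tape lying on the bench, 84 mm across, 20 mm high; origin at the centre of its underside
- tube_rack: bystander: low block rack of small tubes, 60 x 100 mm, 46 mm high; origin under its centre
- dishes: bystander: stack of shallow round dishes, 90 mm across, 41 mm high; origin under its centre
- pen_block: bystander: flat white pen case, 140 x 25 x 18 mm, long along its x; origin under its centre
- beaker: bystander: glass beaker, 70 mm across, 90 mm high; origin under its centre
- reagent: bystander: amber bottle, 64 mm across, 130 mm high; origin under its centre
Things that resemble listed ones, but are neither listed nor needed, are in the scene too. What is shaped like the part that bears roll_center but green is not meant. Leave any yellow look-alike of the part that bears lid_knob alone.

How it is judged:
By the outcome, as a careful person would: the job done as asked, in the order asked, and still so for the second after the job is handed in, with the robot touching nothing.
It also fails if it takes over 61 s, if anything falls off the work surface, if the arm or the gripper's body presses on something with over 40 N, if the wrist force passes 120 N, or if a joint passes its speed limit or range.

### The arm

A 7-joint arm with a two-finger parallel gripper is mounted at the origin on the work surface. World frame = base frame: x ahead of the robot, y to its left, z up, the work surface at z = 0. Lengths are in m, angles in rad, forces in N, time in s.
With the tool pointing down it reaches from about 0.35 to 0.9 m from the base axis. Payload 8.1 kg.
Tool frame: the origin (TCP) lies midway between the tips of the shut fingers; the grasp point (between the pads) lies 19 mm behind it; z points along the fingers, y is the line along which they close (so a half turn about z gives the same grasp; the last joint's range is limited). The gripper opens to 92 mm and grips with 3 to 60 N. Pads are 19 mm wide; open, the fingers measure 130 mm over their backs; the gripper's body (75 mm by 190 mm) begins 47 mm behind the grasp point.
Start: joints at [-1.307, 0.434, 0.025, 1.573, -0.012, 1.134, -0.075], TCP at [0.224, 0.583, 0.227] pointing down, gripper open.
Joint ranges: [-2.62, 2.62], [-0.44, 2.09], [-1.27, 1.32], [0.08, 2.57], [-1.32, 4.46], [0.12, 2], [-2.74, 2.74]. Speed limits (rad/s): [2.22, 2.22, 3.01, 3.01, 3.14, 3.14, 3.14].

### API

Orientations are given as a rotation vector (axis times angle).
In Python, from cell import readout, get_image, calibration, ticket gives the robot as it stands. The module is installed in compiled form; this text tells all that it offers.
- The arm moves only by the tool move_arm, never from a script. Its argument "series" is a list of rows, each a list of 6 numbers: the shift along the world's x, y, z as a fraction of full scale, then the turn, a rotation vector about the world's x, y, z as a fraction of full scale. A call has 1 to 5 rows; each row is the pose to reach, as a shift and turn from the pose commanded when the call began; what a row does not reach only later rows make up. Full scale, the value 1, is 0.75 m for a shift and 60 degrees for a turn. A row lasts 1/10 s, in which the tool goes at most 50 mm and 8.59 degrees, less where a joint would pass 70% of its speed; a pose out of reach is approached as far as the arm can. A call with a number of a shift or a turn outside -1 to 1 is refused whole. A call with a gripper value outside its range is refused whole. "claw" is the opening, from -1 (shut) to 1 (fully open), so that 0 is half open, set as the call begins (left out, the last holds). The fingers move at their own pace and stop on an object; "squeeze" is the grip in N (left out, the last holds). Time passes only in rows, so rows that repeat a pose let the fingers close. It gives the time, the measured TCP pose, the force, the opening and the grip force at its end, in the units of the state.
- readout.observe(): the state, without advancing time (a new reading comes with each control period).
- get_image(name): name is "scene" or "top" or "wrist"; returns (picture, depth): 420x560x3 uint8, red, green, blue; 420x560 float32, m along the optical axis (not along the pixel's ray), 0 where there is no reading.
- calibration(name): a dict with "fx", "fy", "cx", "cy" (pixels), "k1" (the pictures are not rectified: a ray, as slopes to the right and down, at radius r is drawn at 1 + k1 r^2 times it, then the intrinsics apply), "view" (4x4, takes a point from world to camera coordinates); the wrist camera has in their place "mount" (4x4, takes a point from camera to tool coordinates, whose origin is the TCP and whose axes are the flange's). Camera axes: x right, y down, z forward; pixel columns grow to the right and rows downward; lengths in m; the calibration is good to about 2 mm. A picture is of the moment at which its call begins: read the wrist's pose just before it. calibration takes no time and is no camera call.
- ticket.sign_off(): hands the job in; it is judged then, once.
The state is a dict: "clock": time; "joints": joint angles; "dq": joint speeds; "joint_efforts": joint torques, N m; "position": TCP position; "ee_rot": TCP orientation; "force": force on the tool from outside, world axes, zero at the start; "ft_torque": the same for the moment, N m; "width": opening from 0.0 (shut) to 1.0 (fully open); "gripper_force": force on a finger pad.
Only numpy, scipy, OpenCV 4.12 (cv2) and the standard library are available. Lean on these libraries where they do the work, as an engineer would, in place of code of your own. Each camera call takes 0.05 s, during which the arm holds its last target. There are 200 camera calls.

## Working session

There is one attempt and no reset: what is moved stays moved. The work goes in short steps, Python scripts to look and compute and a tool call to move; the robot and the scene stay as the last step left them, time stands still between calls to the robot, and variables do not carry over. Pictures are saved under pics/ and viewed, at most 10 in all, crops included, and the job is handed in when it is done.

Besides the shell and the picture viewer there is one more tool, called after "Emit:" by a JSON object that holds its "method" and its "body". move_arm: Moves the arm, as the interface text tells. Shift numbers are shares of 0.75 m and turn numbers shares of 60 degrees, none past 1 either way. Its arguments: {"type":"object","properties":{"series":{"type":"array"},"claw":{"type":"number"},"squeeze":{"type":"number"}},"required":["series"]}

```bash
mkdir -p pics; cat > h.py <<'E'
import numpy as np, cv2
from cell import readout,get_image,calibration,ticket
from scipy.spatial.transform import Rotation as R
def cam(name,st=None):
    c=calibration(name)
    K=np.array([[c['fx'],0,c['cx']],[0,c['fy'],c['cy']],[0,0,1]]);D=np.array([c['k1'],0,0,0,0.])
    if name=='wrist':
        T=np.eye(4);T[:3,:3]=R.from_rotvec(st['ee_rot']).as_matrix();T[:3,3]=st['position'];T=T@np.array(c['mount'])
    else: T=np.linalg.inv(np.array(c['view']))
    return K,D,T
def rays(C,uv):
    K,D,T=C
    p=cv2.undistortPoints(np.array(uv,float).reshape(-1,1,2),K,D)[:,0]
    return np.c_[p,np.ones(len(p))]@T[:3,:3].T, T[:3,3]
def onz(C,uv,z):
    d,o=rays(C,uv); return o+d*((z-o[2])/d[:,2])[:,None]
def cloud(C,depth):
    v,u=np.mgrid[:depth.shape[0],:depth.shape[1]]
    d,o=rays(C,np.c_[u.ravel(),v.ravel()])
    return (o+d*depth.reshape(-1,1)).reshape(*depth.shape,3)
def save(n,im): cv2.imwrite('pics/'+n+'.png',cv2.cvtColor(im,cv2.COLOR_RGB2BGR))
E
python3 - <<'E'
from h import *
s=readout.observe();print(s)
for n in('scene','top'):
    im,d=get_image(n);save(n,im);np.savez(n,im=im,d=d);C=cam(n);print(n,C[2])
print(calibration('wrist'))
E
```

```text
{'clock': 0.0, 'joints': array([-1.30659996,  0.43525396,  0.02498489,  1.57408006, -0.01155523,
        1.13400201, -0.07508226]), 'dq': array([-0.00038885,  0.00097131, -0.00046287,  0.00202019, -0.00225198,
       -0.0009215 ,  0.0002968 ]), 'joint_efforts': array([-4.67650116e-04, -6.67862034e+01,  9.84622948e-01, -3.14454782e+01,
       -6.05442119e-02,  4.31448966e-02,  1.67554613e-04]), 'position': array([0.22403429, 0.58292611, 0.22593247]), 'ee_rot': array([-5.72986721e-01, -3.08879327e+00,  2.50749888e-03]), 'force': array([ 0.54435205, -0.59353322, -0.22435701]), 'ft_torque': array([0.00483707, 0.03334618, 0.04215084]), 'gripper_force': 0.0, 'width': 0.9994419064927891}
scene [[-0.82806996  0.33614278 -0.44867378  1.09478245]
 [ 0.56041866  0.51801598 -0.64621233  0.79679533]
 [ 0.01520058 -0.78655418 -0.61733416  0.84721398]
 [ 0.          0.          0.          1.        ]]
top [[-0.02739355 -0.98942065  0.14246536  0.37440159]
 [-0.9995103   0.0292672   0.01107245  0.00411464]
 [-0.01512487 -0.14209228 -0.98973786  1.20666244]
 [ 0.          0.          0.          1.        ]]
{'fx': 359.9557252290992, 'fy': 359.9557252290992, 'cx': 274.90328012571035, 'cy': 209.71807991479898, 'k1': -0.06040844491634476, 'mount': array([[-2.06972899e-04, -9.60950533e-01, -2.76720131e-01,
         7.36568380e-02],
       [ 9.99999953e-01, -2.62015709e-04,  1.61937062e-04,
         3.66117513e-05],
       [-2.28118528e-04, -2.76720085e-01,  9.60950541e-01,
        -1.57592697e-01],
       [ 0.00000000e+00,  0.00000000e+00,  0.00000000e+00,
         1.00000000e+00]])}
```

View pics/scene.png

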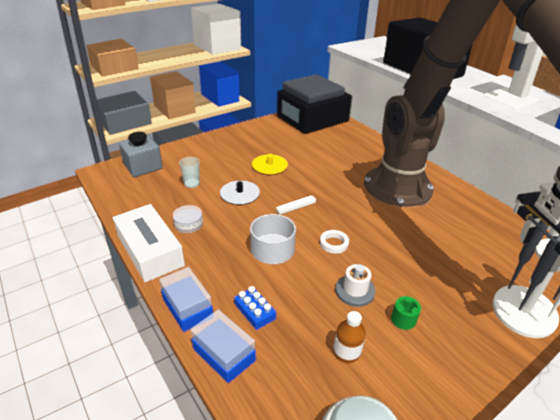

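View pics/top.png

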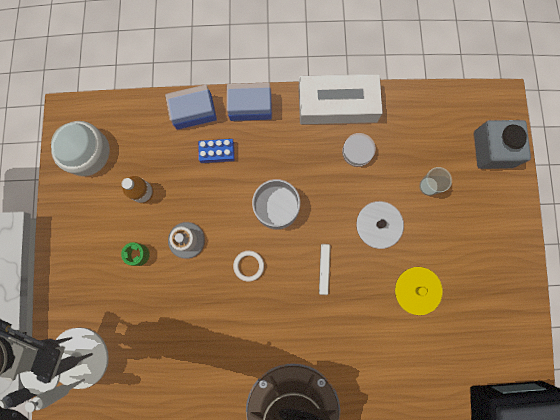

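The top view shows the white roll on its stand near (182,238), the canister near (276,203), and the silver lid with a black knob near (380,224). The look-alikes are the yellow lid at (419,290) and the green roll at (133,254). Next I measure these positions.

```bash
python3 - <<'E'
from h import *
t=np.load('top.npz');C=cam('top');P=cloud(C,t['d'])
def circ(u,v,r,zlo,zhi,name):
    q=P[v-r:v+r,u-r:u+r].reshape(-1,3);m=(q[:,2]>zlo)&(q[:,2]<zhi);q=q[m]
    (c,rad)=cv2.minEnclosingCircle(q[:,:2].astype(np.float32));print(name,len(q),c,rad,np.median(q,0))
circ(182,238,25,.06,.078,'roll');circ(182,238,25,.083,.1,'post');circ(184,240,25,.009,.02,'base')
circ(276,203,32,.07,.09,'can');circ(380,224,32,.008,.02,'lid');circ(380,224,20,.03,.06,'knob')
print(onz(C,[[182,238]],.07),onz(C,[[380,223]],.048))
a=t['im'][205:275,145:225];b=np.load('scene.npz')['im'][250:310,320:390]
save('c1',np.hstack([cv2.resize(a,(400,350),interpolation=3),cv2.resize(b,(400,350),interpolation=2)]))
E
```

```text
roll 300 (0.47487372159957886, 0.2851625084877014) 0.032358601689338684 [0.47533998 0.280708   0.06998373]
post 65 (0.4720227122306824, 0.2860183119773865) 0.013857735320925713 [0.47419274 0.28510949 0.08962177]
base 516 (0.47617197036743164, 0.28537246584892273) 0.052958328276872635 [0.46797291 0.27049015 0.0147084 ]
can 263 (0.5624035000801086, 0.027691615745425224) 0.06410963833332062 [0.5663683  0.02788633 0.07961951]
lid 1620 (0.5170943140983582, -0.2644721567630768) 0.08430802077054977 [ 0.5023728  -0.25988088  0.0145547 ]
knob 67 (0.5025514960289001, -0.2628413438796997) 0.012537505477666855 [ 0.50098884 -0.2615525   0.04843181]
[[0.47551244 0.28228011 0.07      ]] [[ 0.50308225 -0.2567449   0.048     ]]
```

View pics/c1.png

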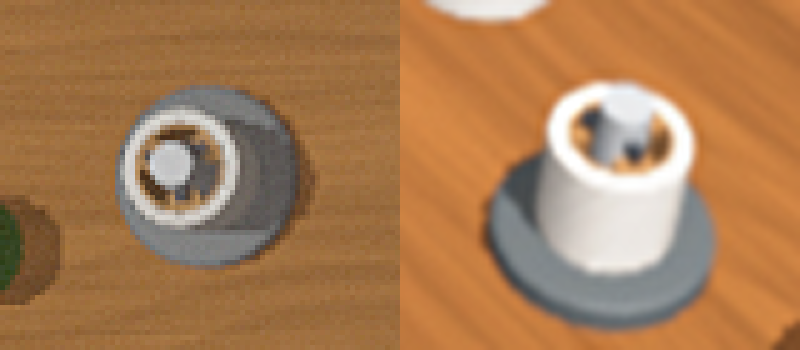

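The roll, the canister and the lid are located. The roll axis is near (0.475, 0.285). I move above it for a close look.

Emit:
{"method": "move_arm", "body": {"series": [[0.066,-0.08,0,0,0,0],[0.132,-0.16,0,0,0,0],[0.19,-0.23,0,0,0,0],[0.25,-0.3,0,0,0,0],[0.29,-0.345,0,0,0,0]], "claw": 1}}

```text
clock: 0.6
position: [0.3852, 0.3896, 0.2266]
ee_rot: [-0.573, -3.089, 0.0]
force: [0.6, 0.1, -0.2]
width: 1.002
gripper_force: 0.0
```

Emit:
{"method": "move_arm", "body": {"series": [[0,0,0,0,0,0],[0,0,0,0,0,0],[0,0,0,0,0,0]]}}

```text
clock: 0.9
position: [0.3834, 0.3924, 0.2265]
ee_rot: [-0.571, -3.088, -0.0]
force: [-0.5, 0.5, 0.1]
width: 1.003
gripper_force: 0.0
```

Emit:
{"method": "move_arm", "body": {"series": [[0.123,-0.143,0,0,0,0],[0.123,-0.143,0,0,0,0],[0.123,-0.143,0,0,0,0],[0.123,-0.143,0,0,0,0],[0.123,-0.143,0,0,0,0]]}}

```text
clock: 1.4
position: [0.4763, 0.2851, 0.2265]
ee_rot: [-0.573, -3.088, -0.0]
force: [0.7, 0.9, -0.3]
width: 0.999
gripper_force: 0.0
```

```bash
python3 - <<'E'
from h import *
s=readout.observe();im,d=get_image('wrist');np.savez('w1',im=im,d=d,p=s['position'],r=s['ee_rot']);C=cam('wrist',s);P=cloud(C,d)
print(s['position'],s['ee_rot'],s['joints'])
for n,a,b in(('roll',.062,.0725),('post',.085,.1),('lug',.0735,.082)):
    near=np.hypot(P[...,0]-.475,P[...,1]-.285)<.045
    m=(P[...,2]>a)&(P[...,2]<b)&near;q=P[m];(c,r)=cv2.minEnclosingCircle(q[:,:2].astype(np.float32));print(n,len(q),c,r,np.median(q[:,2]))
    if n=='roll':
        v,u=np.where(m);print(u.min(),u.max(),v.min(),v.max())
        cr=im[max(v.min()-15,0):v.max()+15,max(u.min()-15,0):u.max()+15];save('w1',cv2.resize(cr,None,fx=4,fy=4,interpolation=2)[:600,:800])
E
```

```text
[0.47629317 0.2850713  0.22648428] [-5.72615134e-01 -3.08834832e+00 -1.69704429e-04] [-0.74857863  0.32016267  0.14884001  1.75507617 -0.05379014  1.070621
  0.62277046]
roll 2473 (0.4772229492664337, 0.28860533237457275) 0.03210145980119705 0.06939985955269856
244 314 155 224
post 604 (0.4770618975162506, 0.2884891927242279) 0.01190910767763853 0.08954803795460478
lug 217 (0.4771002233028412, 0.2883142828941345) 0.019148102030158043 0.0775020374158143
```

View pics/w1.png

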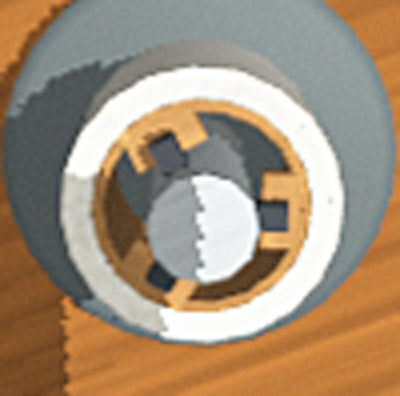

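The crop shows the roll's ring with three orange tabs at about (170,140), (275,210) and (160,280), and a dark lug lying over each tab. I compute the lug and tab angles.

```bash
python3 - <<'E'
from h import *
f=np.load('w1.npz');s={'position':f['p'],'ee_rot':f['r']};P=cloud(cam('wrist',s),f['d']);im=f['im'].astype(int)
c=np.array([.4771,.2885]);r=P[...,:2]-c;rad=np.hypot(*np.moveaxis(r,-1,0));ang=np.arctan2(r[...,1],r[...,0])
z=P[...,2]
for n,m in(('lug',(z>.074)&(z<.082)&(rad>.013)&(rad<.021)),('tab',(z>.067)&(z<.0735)&(rad>.0125)&(rad<.0205))):
    a=ang[m];print(n,m.sum(),'mean mod120',np.angle(np.exp(3j*a).mean())/3,abs(np.exp(3j*a).mean()))
    print(np.histogram(a,bins=42,range=(-np.pi,np.pi))[0])
E
```

```text
lug 148 mean mod120 -0.9197983090977995 0.9396698256894164
[21 21  3  0  0  0  0  0  0  0  0  0  0  9 17 12  1  0  0  0  0  0  0  0
  0  0  0 11 18 23  4  0  0  0  0  0  0  0  0  0  0  8]
tab 248 mean mod120 -0.9561754688566569 0.5484370810897744
[ 6  8 13 18  4  0  0  0  0  0  0 10 19 13  0  0  8 10  0  0  0  0  0  0
  0 14 14  2  3 11 20 21  3  0  0  0  0  0  0  9 21 21]
```

Emit:
{"method": "move_arm", "body": {"series": [[0.001,0.0035,-0.06,0,0,0],[0.001,0.0035,-0.12,0,0,0],[0.001,0.0035,-0.18,0,0,0],[0.001,0.0035,-0.22,0,0,0],[0.001,0.0035,-0.246,0,0,0]]}}

```text
clock: 1.95
position: [0.4744, 0.2889, 0.0395]
ee_rot: [-0.566, -3.087, 0.002]
force: [-0.3, -0.2, 1.1]
width: 0.998
gripper_force: 0.0
```

Emit:
{"method": "move_arm", "body": {"series": [[0,0,0,0,0,0],[0,0,0,0,0,0],[0,0,0,0,0,0],[0,0,0,0,0,0],[0,0,0,0,0,0]], "claw": -1, "squeeze": 20}}

```text
clock: 2.45
position: [0.478, 0.288, 0.0436]
ee_rot: [0.572, 3.088, 0.004]
force: [-1.8, 0.4, 7.2]
width: 0.7
gripper_force: 20.0
```

Emit:
{"method": "move_arm", "body": {"series": [[0,0,0,0,0,0],[0,0,0,0,0,0],[0,0,0,0,0,0]]}}

```text
clock: 2.75
position: [0.478, 0.2879, 0.0436]
ee_rot: [0.572, 3.088, 0.004]
force: [-1.7, 2.0, 6.9]
width: 0.703
gripper_force: 20.0
```

Emit:
{"method": "move_arm", "body": {"series": [[0,0,0.001,0,0,0.1],[0,0,0.001,0,0,0.2],[0,0,0.001,0,0,0.3],[0,0,0.001,0,0,0.4],[0,0,0.001,0,0,0.5]]}}

```text
clock: 3.25
position: [0.4781, 0.2875, 0.0437]
ee_rot: [-0.252, 3.13, 0.002]
force: [0.9, 1.0, -0.3]
width: 0.7
gripper_force: 20.0
```

Emit:
{"method": "move_arm", "body": {"series": [[0,0,0,0,0,0.1],[0,0,0,0,0,0.2],[0,0,0,0,0,0.3],[0,0,0,0,0,0.4],[0,0,0,0,0,0.52]]}}

```text
clock: 3.75
position: [0.4779, 0.2877, 0.0437]
ee_rot: [-1.085, 2.946, 0.001]
force: [-0.0, 2.2, 0.2]
width: 0.699
gripper_force: 20.0
```

Emit:
{"method": "move_arm", "body": {"series": [[0,0,0,0,0,0],[0,0,0,0,0,0],[0,0,0,0,0,0]]}}

```text
clock: 4.05
position: [0.4777, 0.2875, 0.0436]
ee_rot: [-1.075, 2.951, 0.001]
force: [-1.9, 2.3, 6.2]
width: 0.7
gripper_force: 20.0
```

```bash
python3 - <<'E'
from h import *
s=readout.observe();print(s['ft_torque'],s['force'],s['joints'])
im,d=get_image('wrist');C=cam('wrist',s);P=cloud(C,d);z=P[...,2]
m=np.hypot(P[...,0]-.4771,P[...,1]-.2885)<.04;v,u=np.where(m);print(u.min(),u.max(),v.min(),v.max())
save('w2',cv2.resize(im[v.min():v.max(),u.min():u.max()],(600,500),interpolation=2))
E
```

```text
[0.7041579  0.48419075 0.0126816 ] [-1.87110831  2.32855163  6.23089917] [-0.50640541  0.55339103 -0.18141216  1.91497142  0.15003144  0.68484131
  1.49165928]
98 474 174 419
```

View pics/w2.png

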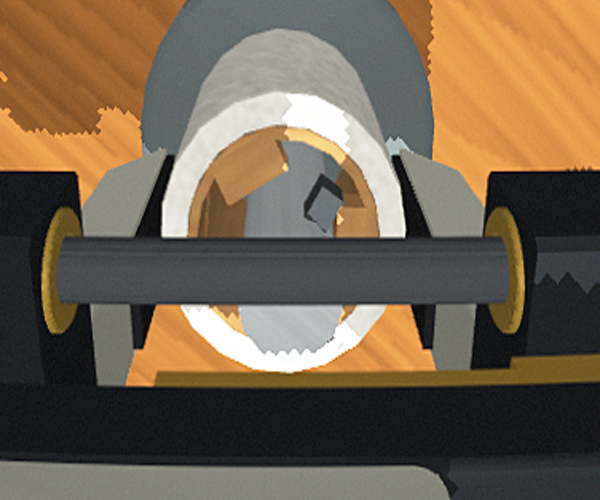

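The close crop shows a lug at about (323,200) between the tabs at (245,175) and (350,220), so it seems to lie in a gap. I test that with a light upward pull.

Emit:
{"method": "move_arm", "body": {"series": [[0,0,0.002,0,0,0],[0,0,0.004,0,0,0],[0,0,0.007,0,0,0],[0,0,0.007,0,0,0]]}}

```text
clock: 4.5
position: [0.4768, 0.2868, 0.0482]
ee_rot: [1.079, -2.95, 0.0]
force: [-3.8, 2.6, -1.5]
width: 0.702
gripper_force: 20.0
```

Emit:
{"method": "move_arm", "body": {"series": [[0,0,0.003,0,0,0],[0,0,0.006,0,0,0],[0,0,0.009,0,0,0],[0,0,0.012,0,0,0],[0,0,0.012,0,0,0]]}}

```text
clock: 5.0
position: [0.4773, 0.2872, 0.0577]
ee_rot: [-1.079, 2.95, 0.0]
force: [-5.4, 3.0, 1.0]
width: 0.703
gripper_force: 20.0
```

```bash
python3 - <<'E'
from h import *
s=readout.observe();print(s['ft_torque'],s['force'],s['position'])
im,d=get_image('wrist');C=cam('wrist',s);P=cloud(C,d);z=P[...,2]
q=P[(np.hypot(P[...,0]-.4771,P[...,1]-.2875)<.034)&(im.min(2)>170)]
print(np.percentile(q[:,2],[5,25,50,75,95]),np.histogram(q[:,2],bins=20,range=(.05,.1))[0])
E
```

```text
[ 0.71999624  0.90255274 -0.02742823] [-5.41150491  2.96386588  0.98092774] [0.47732358 0.28715148 0.05767878]
[0.08255533 0.08315681 0.08359834 0.08411321 0.08964856] [   0    0    0    0    0    0    0    0    0    0    1    0  213 4833
   33  412  138    0    0    0]
```

Emit:
{"method": "move_arm", "body": {"series": [[-0.0015,0.001,0.02,0,0,0],[-0.0015,0.001,0.045,0,0,0],[-0.0015,0.001,0.07,0,0,0],[-0.0015,0.001,0.1,0,0,0],[-0.0015,0.001,0.13,0,0,0]]}}

```text
clock: 5.55
position: [0.4772, 0.2864, 0.1558]
ee_rot: [-1.077, 2.951, -0.002]
force: [0.5, 0.5, -1.6]
width: 0.702
gripper_force: 20.0
```

Emit:
{"method": "move_arm", "body": {"series": [[0,0,0.04,0,0,0],[0,0,0.04,0,0,0]]}}

```text
clock: 5.75
position: [0.4791, 0.2881, 0.1889]
ee_rot: [-1.074, 2.944, 0.001]
force: [-0.6, 0.0, -1.6]
width: 0.701
gripper_force: 20.0
```

```bash
python3 - <<'E'
from h import *
s=readout.observe();print(s['ft_torque'],s['force'],s['position'],s['ee_rot'])
for n in('scene','top'):
    im,d=get_image(n);P=cloud(cam(n),d)
    m=(np.hypot(P[...,0]-.4771,P[...,1]-.2885)<.05)&(im.min(2)>130)&(np.ptp(im,2)<40)
    print(n,np.histogram(P[m][:,2],bins=24,range=(0,.24))[0])
    if n=='scene': save('s2',cv2.resize(im[180:340,260:460],(600,480)))
E
```

```text
[ 0.13826686 -0.02774327  0.01659306] [-0.60909238  0.04293917 -1.61445839] [0.47911124 0.28805333 0.18894327] [-1.07420831e+00  2.94441802e+00  9.41283977e-04]
scene [  1 270  21  23  21  25  17  15  58  11   0   0   0   0   0   0  58  82
  85 100 117 212  36  36]
top [  2 307   4   0   0   0   0   0   0   0   0   0   0   0   0   0   0   0
   0   0   7  53   0   0]
```

View pics/s2.png

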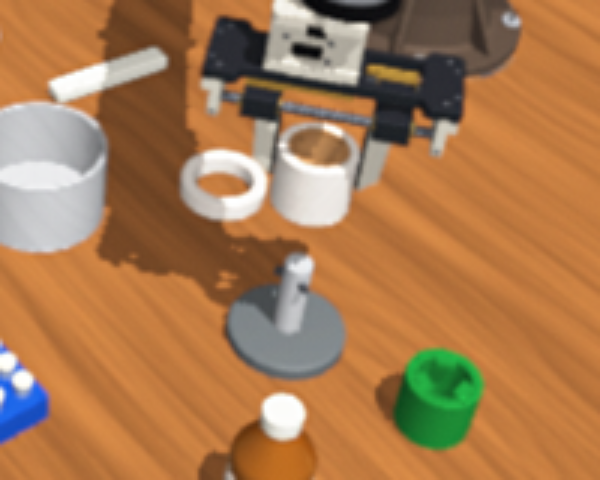

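The roll hangs free in the gripper at about (315,175), above the bare post at (295,300). I carry it over the canister.

Emit:
{"method": "move_arm", "body": {"series": [[0.02,-0.06,0,0,0,0],[0.04,-0.12,0,0,0,0],[0.06,-0.18,0,0,0,0],[0.08,-0.24,0,0,0,0],[0.1,-0.3,0,0,0,0]]}}

```text
clock: 6.35
position: [0.551, 0.0599, 0.1835]
ee_rot: [1.078, -2.949, 0.001]
force: [0.2, 0.5, -2.0]
width: 0.709
gripper_force: 20.0
```

Emit:
{"method": "move_arm", "body": {"series": [[0.014,-0.044,0,0,0,0],[0.014,-0.044,0,0,0,0],[0.014,-0.044,0,0,0,0]]}}

```text
clock: 6.65
position: [0.5612, 0.0281, 0.1834]
ee_rot: [1.074, -2.95, -0.0]
force: [-0.4, 0.3, -1.3]
width: 0.704
gripper_force: 20.0
```

```bash
python3 - <<'E'
from h import *
s=readout.observe();print(s['position'],s['ee_rot'])
def fit(q):
    A=np.c_[2*q[:,:2],np.ones(len(q))];x=np.linalg.lstsq(A,(q[:,:2]**2).sum(1),rcond=None)[0];return x[:2],np.sqrt(x[2]+x[:2]@x[:2])
for n in('wrist','top','scene'):
    im,d=get_image(n);P=cloud(cam(n,s),d)
    q=P[(abs(P[...,2]-.08)<.003)&(abs(np.hypot(P[...,0]-.564,P[...,1]-.03)-.062)<.01)]
    print(n,len(q),fit(q),[round(a,2) for a in np.histogram(np.arctan2(q[:,1]-.03,q[:,0]-.564),8)[0]])
    if n=='wrist': save('w3',im)
E
```

```text
[0.56122281 0.02809073 0.18344731] [ 1.07400682e+00 -2.94996602e+00 -1.45815546e-04]
wrist 1881 (array([0.56501603, 0.02865411]), np.float64(0.06118123029918694)) [np.int64(377), np.int64(377), np.int64(353), np.int64(179), np.int64(0), np.int64(0), np.int64(252), np.int64(343)]
top 0 (array([0., 0.]), np.float64(0.0)) [np.int64(0), np.int64(0), np.int64(0), np.int64(0), np.int64(0), np.int64(0), np.int64(0), np.int64(0)]
scene 166 (array([0.56635973, 0.03025964]), np.float64(0.06129339402930976)) [np.int64(22), np.int64(26), np.int64(18), np.int64(14), np.int64(27), np.int64(28), np.int64(19), np.int64(12)]
```

Emit:
{"method": "move_arm", "body": {"series": [[0.005,0.001,0,0,0,0],[0.005,0.001,-0.05,0,0,0],[0.005,0.001,-0.1,0,0,0],[0.005,0.001,-0.15,0,0,0],[0.005,0.001,-0.185,0,0,0]]}}

```text
clock: 7.3
position: [0.5646, 0.0313, 0.0438]
ee_rot: [1.081, -2.948, -0.001]
force: [0.9, -0.2, -1.8]
width: 0.703
gripper_force: 20.0
```

Emit:
{"method": "move_arm", "body": {"series": [[0,0,0,0,0,0],[0,0,-0.003,0,0,0],[0,0,-0.005,0,0,0],[0,0,-0.005,0,0,0]]}}

```text
clock: 7.7
position: [0.5666, 0.0307, 0.0436]
ee_rot: [-1.079, 2.948, -0.001]
force: [-0.3, -0.4, -2.0]
width: 0.703
gripper_force: 20.0
```

Emit:
{"method": "move_arm", "body": {"series": [[0,0,-0.002,0,0,0],[0,0,-0.004,0,0,0],[0,0,-0.006,0,0,0],[0,0,-0.008,0,0,0],[0,0,-0.008,0,0,0]]}}

```text
clock: 8.2
position: [0.5653, 0.0304, 0.036]
ee_rot: [1.079, -2.95, -0.0]
force: [0.4, 0.7, -1.6]
width: 0.704
gripper_force: 20.0
```

Emit:
{"method": "move_arm", "body": {"series": [[0,0,-0.0015,0,0,0],[0,0,-0.0015,0,0,0],[0,0,-0.0015,0,0,0]]}}

```text
clock: 8.5
position: [0.5655, 0.0304, 0.0351]
ee_rot: [1.079, -2.95, -0.0]
force: [-0.0, 0.3, -1.2]
width: 0.701
gripper_force: 20.0
```

Emit:
{"method": "move_arm", "body": {"series": [[0,0,-0.001,0,0,0],[0,0,-0.002,0,0,0],[0,0,-0.002,0,0,0]]}}

```text
clock: 8.8
position: [0.5657, 0.0304, 0.0346]
ee_rot: [-1.079, 2.95, -0.0]
force: [-3.2, -0.9, 9.7]
width: 0.703
gripper_force: 20.0
```

Emit:
{"method": "move_arm", "body": {"series": [[0,0,-0.001,0,0,0],[0,0,-0.002,0,0,0],[0,0,-0.002,0,0,0]]}}

```text
clock: 9.1
position: [0.5658, 0.0304, 0.0341]
ee_rot: [-1.078, 2.95, -0.001]
force: [-7.0, -1.7, 22.3]
width: 0.703
gripper_force: 20.0
```

On the floor. I ease off the pressure and open slightly.

Emit:
{"method": "move_arm", "body": {"series": [[0,0,0.002,0,0,0],[0,0,0.0025,0,0,0],[0,0,0.0025,0,0,0]]}}

```text
clock: 9.4
position: [0.5657, 0.0304, 0.0342]
ee_rot: [-1.079, 2.95, -0.0]
force: [-2.0, -0.4, 6.2]
width: 0.703
gripper_force: 20.0
```

Emit:
{"method": "move_arm", "body": {"series": [[0,0,0,0,0,0],[0,0,0,0,0,0],[0,0,0,0,0,0],[0,0,0,0,0,0]], "claw": 0.56}}

```text
clock: 9.8
position: [0.5654, 0.0304, 0.0338]
ee_rot: [1.079, -2.95, -0.0]
force: [-0.4, 0.1, -0.4]
width: 0.783
gripper_force: 0.0
```

Emit:
{"method": "move_arm", "body": {"series": [[0,0,0.01,0,0,0],[0,0,0.03,0,0,0],[0,0,0.06,0,0,0],[0,0,0.11,0,0,0],[0,0,0.17,0,0,0]]}}

```text
clock: 10.3
position: [0.5644, 0.0303, 0.1622]
ee_rot: [1.078, -2.948, -0.001]
force: [0.0, -0.3, -0.3]
width: 0.781
gripper_force: 0.0
```

```bash
python3 - <<'E'
from h import *
s=readout.observe();print(s['position'],s['ee_rot'],s['force'],s['width'])
im,d=get_image('wrist');P=cloud(cam('wrist',s),d);save('w4',im)
near=np.hypot(P[...,0]-.5655,P[...,1]-.030)<.05
q=P[near&(P[...,2]>.05)&(P[...,2]<.075)];(c,r)=cv2.minEnclosingCircle(q[:,:2].astype(np.float32));print(c,r,np.percentile(q[:,2],[5,50,95]))
E
```

```text
[0.56441212 0.03026094 0.16217139] [ 1.07832991e+00 -2.94806426e+00 -1.14366754e-03] [ 0.0494694  -0.33397817 -0.30334772] 0.7806105796915517
(0.5653327107429504, 0.028875436633825302) 0.03213929012417793 [0.05598188 0.06036766 0.06160521]
```

View pics/w4.png

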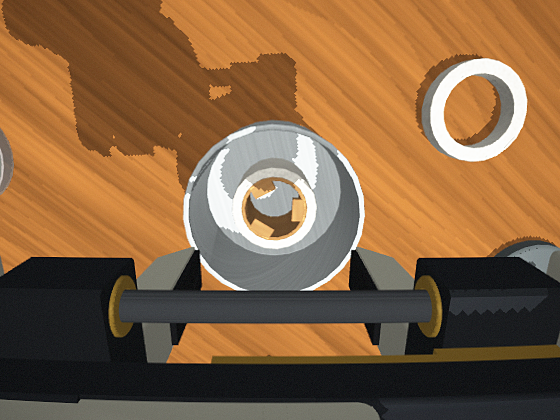

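The roll stands upright in the canister, seen at about (274,208). Next is the lid.

```bash
cat >> h.py <<'E'
def fit(q):
    A=np.c_[2*q[:,:2],np.ones(len(q))];x=np.linalg.lstsq(A,(q[:,:2]**2).sum(1),rcond=None)[0];return x[:2],np.sqrt(x[2]+x[:2]@x[:2])
E
python3 - <<'E'
from h import *
s=readout.observe();im,d=get_image('wrist');P=cloud(cam('wrist',s),d)
q=P[(abs(P[...,2]-.08)<.002)&(abs(np.hypot(P[...,0]-.565,P[...,1]-.029)-.062)<.006)]
print(fit(q),len(q),s['joints'])
E
```

```text
(array([0.56549918, 0.02908487]), np.float64(0.0613814888725091)) 2825 [-0.05605598  0.39965769 -0.12459018  1.78218243  0.05956902  0.95451893
  2.06712392]
```

Emit:
{"method": "move_arm", "body": {"series": [[-0.01,-0.04,0.03,0,0,0],[-0.025,-0.1,0.07,0,0,0],[-0.04,-0.165,0.07,0,0,0],[-0.052,-0.23,0.07,0,0,0],[-0.064,-0.295,0.07,0,0,0]], "claw": 0.3}}

```text
clock: 10.9
position: [0.5176, -0.189, 0.2148]
ee_rot: [-1.079, 2.949, -0.001]
force: [1.1, 0.1, 0.5]
width: 0.65
gripper_force: 0.0
```

Emit:
{"method": "move_arm", "body": {"series": [[-0.014,-0.06,0,0,0,0],[-0.018,-0.1,0,0,0,0],[-0.018,-0.1,0,0,0,0],[-0.018,-0.1,0,0,0,0]]}}

```text
clock: 11.3
position: [0.5044, -0.2625, 0.214]
ee_rot: [-1.077, 2.951, 0.001]
force: [-0.4, 1.1, 0.6]
width: 0.648
gripper_force: 0.0
```

```bash
python3 - <<'E'
from h import *
s=readout.observe();im,d=get_image('wrist');P=cloud(cam('wrist',s),d);print(s['position'],s['joints'])
rr=np.hypot(P[...,0]-.504,P[...,1]+.26)
for a,b,R0 in((.01,.019,.075),(.044,.053,.03)):
    q=P[(P[...,2]>a)&(P[...,2]<b)&(rr<R0)];print(len(q),cv2.minEnclosingCircle(q[:,:2].astype(np.float32)),np.median(q,0))
E
```

```text
[ 0.50440797 -0.26254032  0.21395581] [ 0.40085451  0.3559541  -0.01966953  1.72889166  0.00744911  1.05703155
  2.64922741]
12497 ((0.506036102771759, -0.2609337270259857), 0.06704584509134293) [ 0.5014934  -0.26467112  0.01356011]
498 ((0.5056279301643372, -0.26163288950920105), 0.011916113086044788) [ 0.50523182 -0.26211902  0.04749593]
```

Emit:
{"method": "move_arm", "body": {"series": [[0.002,0.003,0,0,0,-0.14],[0.002,0.003,0,0,0,-0.28],[0.002,0.003,0,0,0,-0.42],[0.002,0.003,0,0,0,-0.56],[0.002,0.003,0,0,0,-0.7]]}}

```text
clock: 11.85
position: [0.5068, -0.2578, 0.214]
ee_rot: [0.054, 3.141, 0.001]
force: [0.6, 1.0, -0.4]
width: 0.65
gripper_force: 0.0
```

Emit:
{"method": "move_arm", "body": {"series": [[0,0,0,0,0,-0.14],[0,0,0,0,0,-0.28],[0,0,0,0,0,-0.28],[0,0,0,0,0,-0.28]]}}

```text
clock: 12.25
position: [0.5067, -0.2585, 0.214]
ee_rot: [-0.498, -3.102, -0.001]
force: [-0.0, -0.6, 0.4]
width: 0.647
gripper_force: 0.0
```

```bash
python3 - <<'E'
from h import *
s=readout.observe();im,d=get_image('wrist');P=cloud(cam('wrist',s),d);print(s['position'],s['ee_rot'],s['joints'])
rr=np.hypot(P[...,0]-.504,P[...,1]+.26)
for a,b,R0 in((.01,.019,.075),(.044,.053,.03)):
    q=P[(P[...,2]>a)&(P[...,2]<b)&(rr<R0)];print(len(q),cv2.minEnclosingCircle(q[:,:2].astype(np.float32)),np.median(q,0))
E
```

```text
[ 0.5066546  -0.25851769  0.21401406] [-4.97856243e-01 -3.10185706e+00 -6.81219644e-04] [ 0.2346837   0.3540183   0.19278576  1.74217212 -0.07699345  1.05286202
  1.70647297]
12523 ((0.5053130388259888, -0.26120224595069885), 0.066996268928051) [ 0.50090211 -0.25919294  0.01358309]
499 ((0.5051987171173096, -0.26112374663352966), 0.011909565888345242) [ 0.50485836 -0.26115344  0.04753001]
```

Emit:
{"method": "move_arm", "body": {"series": [[-0.0015,-0.0025,-0.06,0,0,0],[-0.0015,-0.0025,-0.12,0,0,0],[-0.0015,-0.0025,-0.18,0,0,0],[-0.0015,-0.0025,-0.225,0,0,0],[-0.0015,-0.0025,-0.235,0,0,0]]}}

```text
clock: 12.8
position: [0.5027, -0.2604, 0.0343]
ee_rot: [-0.502, -3.095, -0.003]
force: [-0.9, 0.4, 0.1]
width: 0.652
gripper_force: 0.0
```

Emit:
{"method": "move_arm", "body": {"series": [[0,0,-0.007,0,0,0],[0,0,-0.015,0,0,0],[0,0,-0.02,0,0,0],[0,0,-0.02,0,0,0]]}}

```text
clock: 13.2
position: [0.5056, -0.2621, 0.0234]
ee_rot: [0.508, 3.099, -0.0]
force: [-0.2, 0.4, 1.2]
width: 0.648
gripper_force: 0.0
```

Emit:
{"method": "move_arm", "body": {"series": [[0,0,0,0,0,0],[0,0,0,0,0,0],[0,0,0,0,0,0],[0,0,0,0,0,0],[0,0,0,0,0,0]], "claw": -1, "squeeze": 30}}

```text
clock: 13.7
position: [0.5051, -0.2618, 0.0228]
ee_rot: [0.508, 3.1, 0.0]
force: [-0.1, 1.0, 0.2]
width: 0.265
gripper_force: 0.8
```

Emit:
{"method": "move_arm", "body": {"series": [[0,0,0,0,0,0],[0,0,0,0,0,0],[0,0,0,0,0,0],[0,0,0,0,0,0]]}}

```text
clock: 14.1
position: [0.5051, -0.2618, 0.0228]
ee_rot: [0.508, 3.1, 0.0]
force: [-0.4, 0.3, 2.6]
width: 0.253
gripper_force: 30.0
```

Emit:
{"method": "move_arm", "body": {"series": [[0,0,0.01,0,0,0],[0,0,0.04,0,0,0],[0,0,0.09,0,0,0],[0,0,0.14,0,0,0],[0,0,0.2,0,0,0]]}}

```text
clock: 14.6
position: [0.5039, -0.2616, 0.1736]
ee_rot: [-0.508, -3.098, -0.001]
force: [0.5, -0.5, -2.9]
width: 0.254
gripper_force: 30.0
```

Emit:
{"method": "move_arm", "body": {"series": [[0.01,0.05,0,0,0,0],[0.022,0.11,0,0,0,0],[0.034,0.17,0,0,0,0],[0.046,0.23,0,0,0,0],[0.058,0.29,0,0,0,0]]}}

```text
clock: 15.1
position: [0.5484, -0.0428, 0.1731]
ee_rot: [0.509, 3.1, -0.0]
force: [0.8, 0.5, -1.3]
width: 0.256
gripper_force: 30.0
```

Emit:
{"method": "move_arm", "body": {"series": [[0.011,0.05,0,0,0,0],[0.022,0.098,0,0,0,0],[0.022,0.098,0,0,0,0],[0.022,0.098,0,0,0,0],[0.022,0.098,0,0,0,0]]}}

```text
clock: 15.6
position: [0.5647, 0.0276, 0.1728]
ee_rot: [-0.51, -3.1, 0.002]
force: [1.2, -0.5, -2.4]
width: 0.253
gripper_force: 30.0
```

```bash
python3 - <<'E'
from h import *
s=readout.observe();im,d=get_image('wrist');P=cloud(cam('wrist',s),d);print(s['position'],s['ee_rot'],s['width'],s['force'])
z=s['position'][2]-.0228+.014
rr=np.hypot(P[...,0]-s['position'][0],P[...,1]-s['position'][1])
m=(abs(P[...,2]-z)<.008)&(rr<.075);q=P[m];print(len(q),z,np.median(q,0))
A=np.c_[q[:,:2]-q[:,:2].mean(0),np.ones(len(q))];print('plane',np.linalg.lstsq(A,q[:,2],rcond=None)[0])
e=[c for c in cv2.findContours(m.astype(np.uint8),0,1)[0] if len(c)>80]
c=np.vstack(e)[:,0];pts=P[c[:,1],c[:,0]];r=np.hypot(*(pts[:,:2]-s['position'][:2]).T);print(fit(pts[r>.06]),(r>.06).sum())
E
```

```text
[0.56471215 0.02764372 0.17275975] [-5.10413186e-01 -3.09958856e+00  1.54356463e-03] 0.25338487026310813 [ 1.19732254 -0.50635698 -2.42338204]
29522 0.16395974641635497 [0.53692981 0.03601898 0.16353421]
plane [ 0.00183441 -0.00177907  0.16356304]
(array([0.56253279, 0.02831594]), np.float64(0.06453614796034884)) 432
```

Emit:
{"method": "move_arm", "body": {"series": [[0.0013,0.003,-0.02,0,0,0],[0.0013,0.003,-0.045,0,0,0],[0.0013,0.003,-0.07,0,0,0],[0.0013,0.003,-0.083,0,0,0],[0.0013,0.003,-0.083,0,0,0]]}}

```text
clock: 16.15
position: [0.565, 0.0302, 0.1094]
ee_rot: [-0.51, -3.097, 0.002]
force: [-0.2, -0.9, -2.1]
width: 0.251
gripper_force: 30.0
```

Emit:
{"method": "move_arm", "body": {"series": [[0,0,-0.004,0,0,0],[0,0,-0.008,0,0,0],[0,0,-0.012,0,0,0],[0,0,-0.012,0,0,0]]}}

```text
clock: 16.55
position: [0.566, 0.0314, 0.1014]
ee_rot: [-0.508, -3.1, -0.0]
force: [-1.1, 0.9, -0.8]
width: 0.253
gripper_force: 30.0
```

Emit:
{"method": "move_arm", "body": {"series": [[0,-0.001,-0.002,0,0,0],[0,-0.0015,-0.004,0,0,0],[0,-0.0015,-0.006,0,0,0],[0,-0.0015,-0.007,0,0,0],[0,-0.0015,-0.007,0,0,0]]}}

```text
clock: 17.05
position: [0.5659, 0.0302, 0.0961]
ee_rot: [-0.508, -3.1, 0.0]
force: [0.0, 0.4, -2.0]
width: 0.251
gripper_force: 30.0
```

Emit:
{"method": "move_arm", "body": {"series": [[0,0,-0.001,0,0,0],[0,0,-0.002,0,0,0],[0,0,-0.002,0,0,0]]}}

```text
clock: 17.35
position: [0.5661, 0.0303, 0.0948]
ee_rot: [0.508, 3.1, 0.0]
force: [-1.0, 0.2, -1.3]
width: 0.252
gripper_force: 30.0
```

Emit:
{"method": "move_arm", "body": {"series": [[0,0,-0.001,0,0,0],[0,0,-0.001,0,0,0]]}}

```text
clock: 17.55
position: [0.5661, 0.0303, 0.0948]
ee_rot: [0.508, 3.1, 0.0]
force: [-3.3, -1.0, 7.6]
width: 0.256
gripper_force: 30.0
```

Emit:
{"method": "move_arm", "body": {"series": [[0,0,-0.001,0,0,0],[0,0,-0.001,0,0,0]]}}

```text
clock: 17.75
position: [0.5661, 0.0303, 0.0947]
ee_rot: [0.508, 3.099, 0.001]
force: [-6.5, -0.1, 15.3]
width: 0.26
gripper_force: 30.0
```

Seated on the rim at the expected height. I ease off, release, retreat and check.

Emit:
{"method": "move_arm", "body": {"series": [[0,0,0.0015,0,0,0],[0,0,0.0015,0,0,0]]}}

```text
clock: 17.95
position: [0.5663, 0.0302, 0.0948]
ee_rot: [0.508, 3.1, 0.0]
force: [-2.6, 0.2, 5.9]
width: 0.252
gripper_force: 30.0
```

Emit:
{"method": "move_arm", "body": {"series": [[0,0,0,0,0,0],[0,0,0,0,0,0],[0,0,0,0,0,0],[0,0,0,0,0,0],[0,0,0,0,0,0]], "claw": 0.3}}

```text
clock: 18.45
position: [0.566, 0.0303, 0.0942]
ee_rot: [-0.508, -3.1, 0.0]
force: [0.1, 0.1, 0.0]
width: 0.627
gripper_force: 0.0
```

Emit:
{"method": "move_arm", "body": {"series": [[0,0,0.02,0,0,0],[0,0,0.05,0,0,0],[0,0,0.1,0,0,0],[0,0,0.15,0,0,0],[0,0,0.2,0,0,0]]}}

```text
clock: 18.95
position: [0.5657, 0.0302, 0.2458]
ee_rot: [-0.508, -3.1, 0.0]
force: [0.9, 0.0, -0.1]
width: 0.654
gripper_force: 0.0
```

Emit:
{"method": "move_arm", "body": {"series": [[0,0,0,0,0,0],[0,0,0,0,0,0],[0,0,0,0,0,0]]}}

```text
clock: 19.25
position: [0.5653, 0.0302, 0.2432]
ee_rot: [-0.508, -3.098, 0.001]
force: [-1.2, -0.2, 0.4]
width: 0.651
gripper_force: 0.0
```

```bash
python3 - <<'E'
from h import *
s=readout.observe();im,d=get_image('wrist');P=cloud(cam('wrist',s),d);print(s['position'],s['width'],s['force'])
rr=np.hypot(P[...,0]-.5655,P[...,1]-.0295)
q=P[(rr<.072)&(abs(P[...,2]-.086)<.006)];A=np.c_[q[:,:2]-q[:,:2].mean(0),np.ones(len(q))]
print(len(q),'plane',np.linalg.lstsq(A,q[:,2],rcond=None)[0],cv2.minEnclosingCircle(q[:,:2].astype(np.float32)))
im,d=get_image('scene');save('s3',im)
E
```

```text
[0.56530232 0.03018868 0.24322657] 0.6507110491072604 [-1.1643338  -0.24831164  0.41561928]
15709 plane [ 0.00135803 -0.00037949  0.08558915] ((0.5667190551757812, 0.030140146613121033), 0.06708098948001862)
```

View pics/s3.png

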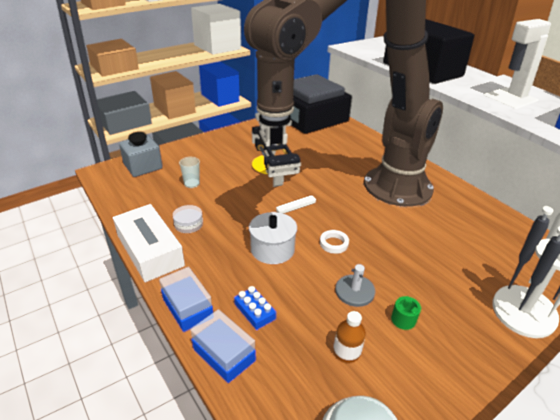

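The lid sits level on the canister at about (273,235), with its top face at 86 mm. The stand at (356,290) is bare, and the other things are where they were.

```bash
python3 -c "
from cell import ticket
print(ticket.sign_off())"
```

```text
the job is handed in; nothing more can be done
None
```

The job is handed in at about 19 s: the label roll stands upright on the canister floor, the lid is seated level on the rim, nothing was dropped, and the other things look undisturbed.

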